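# Tools back on their foam silhouettes

### The arm

A 6-joint arm with a two-finger parallel gripper is mounted at the origin on a cart in front of the work surface, level with it; the furniture and walls round the work are solid. World frame = base frame: x ahead of the robot, y to its left, z up, the work surface at z = 0. Lengths are in m, angles in rad, forces in N, time in s.
With the tool pointing down it reaches from about 0.375 to 0.825 m from the base axis. Payload 5.5 kg.
Tool frame: the origin (TCP) lies where the fingers leave the gripper's body, on its centre line; the fingertips stand nose_length ahead of it and the grasp point (between the pads) lies 54 mm ahead of it (nose_length is the distance from the TCP to the fingertips, in m); z points along the fingers, y is the line along which they close (so a half turn about z gives the same grasp; the last joint's range is limited). The gripper opens to 85 mm and grips with 20 to 120 N. Pads are 22 mm wide; open, the fingers measure 114 mm over their backs; the gripper's body (76 mm by 85 mm) begins 54 mm behind the grasp point. The pads swing forward as they close: fully open they stand 13 mm farther back than shut.
Start: joints at [-1.203, 0.314, -0.047, 1.21, 0, 1.571], TCP at [0.216, -0.56, 0.304] pointing down, gripper open.
Joint ranges: [-2.67, 2.67], [-0.69, 1.73], [-1.03, 1.25], [-2.08, 2.16], [-1.42, 1.45], [-3.14, 3.14]. Speed limits (rad/s): [2.39, 2.39, 3.01, 3.14, 3.14, 3.14].

### API

Orientations are given as [roll, pitch, yaw] about the fixed x, y, z axes, in that order (R = Rz(yaw) Ry(pitch) Rx(roll)).
In Python, from station import * gives the robot as it stands. The module is installed in compiled form; this text tells all that it offers.
- The arm moves only by the shell command python3 -m handwheel 'ROWS'. ROWS is JSON, a list of rows, each an object of numbers: "tx", "ty", "tz": the shift along the tool's x, y, z as a fraction of full scale; "wx", "wy", "wz": the turn, a rotation vector about the tool's x, y, z as a fraction of full scale; "gripper": the finger opening in mm, from 0 to 85.4. A call has 1 to 8 rows; each row shifts and turns the commanded pose from where the row before left it, along the tool's axes as they then stand; what a row does not reach is not made up. Full scale, the value 1, is 75 cm for a shift and 120 degrees for a turn. A row lasts 1/10 s, in which the tool goes at most 50 mm and 8.59 degrees, less where a joint would pass 70% of its speed; a pose out of reach is approached as far as the arm can. A call with a number of a shift or a turn outside -1 to 1 is refused whole. A call with a gripper value outside its range is refused whole. The fingers move at their own pace and stop on an object; the grip force is fixed at half the most. Time passes only in rows, so rows that do not move let the fingers close. It gives the time, the measured TCP pose, the force, the opening and the grip force at its end, in the units of the state.
- read_state(): the state, without advancing time (a new reading comes with each control period).
- grab_frame(name): name is "scene" or "top" or "wrist"; returns (picture, depth): 400x640x3 uint8, red, green, blue; 400x640 float32, m along the optical axis (not along the pixel's ray), 0 where there is no reading.
- get_calibration(name): a dict with "K" (3x3 intrinsics, pixels), "origin" and "attitude" of the camera in the world; the wrist camera has in their place "hand_eye" (4x4, takes a point from camera to tool coordinates, whose origin is the TCP and whose axes are the flange's). Camera axes: x right, y down, z forward; pixel columns grow to the right and rows downward; lengths in m; the calibration is good to about 2 mm. A picture is of the moment at which its call begins: read the wrist's pose just before it. get_calibration takes no time and is no camera call.
- job_done(): hands the job in; it is judged then, once.
The state is a dict: "time": time; "joints": joint angles; "joint_vel": joint speeds; "joint_efforts": joint torques, N m; "eef_pos": TCP position; "tcp_rot": TCP orientation; "contact_force": force on the tool from outside, world axes, zero at the start; "torque": the same for the moment, N m; "finger_gap": finger opening in m; "grip_force": force on a finger pad.
Only numpy, scipy, OpenCV 4.12 (cv2) and the standard library are available. Lean on these libraries where they do the work, as an engineer would, in place of code of your own. Each camera call takes 0.05 s, during which the arm holds its last target. There are 200 camera calls.

### The job

Put the four loose tools that lie among the dark foam mats (block plane, spring clamp, sanding block, bit case) away on those mats: set each one down flat on the mat whose yellow silhouette has its shape, centred on the silhouette and lined up with it (either end may point away from you). Set them down rather than dropping them, and do not disturb the tin of screws or the mug.

Things in the scene. Friction and masses are not known exactly. Their poses are not given: they have to be found in the camera images.
- block_plane: Steel-grey low-angle block plane with a wooden palm grip and knob, standing on its sole, 48 wide (x) x 162 long (y) x 39 mm high, 0.6 to 0.85 kg. Grip it from above across its 48 mm wide cheeks at mid-length (upright from 7 to 33 mm above the sole). A second plane far back on the right is not meant. Long axis: y, at the start within 0.4 rad of world x. Origin: centre of the underside; z up. Loose.
- spring_clamp: Black plastic spring clamp with orange jaw tips, lying flat, 41 wide (x) x 144 long (y) x 20 mm high, 0.09 kg, Y-shaped from above: handles spread to +y, jaws at -y. Mid-length it is about 31 mm wide, sides tapering 4 degrees each to the jaws; grip it there from above. Long axis: y, at the start within 0.4 rad of world x. Origin: centre of the underside; z up. Rigid: does not open. Loose.
- cork_block: Cork sanding block wrapped in brown abrasive paper (its lowest 2 mm give, so the origin rests 2 mm below the surface it lies on), a plain block 62 wide (x; 60 at the grip) x 110 long (y) x 38 mm high, 0.07 kg. Grip it from above across its width. Long axis: y, at the start within 0.4 rad of world x. Origin: centre of the underside; z up. Loose.
- bit_case: Closed beech bit case, a pale wooden box with a small brass catch, 67 wide (x; 62 between the gripped sides) x 160 long (y) x 40 mm high, 0.25 to 0.5 kg, its lid fixed shut. Grip it from above across its width, at mid-length. Long axis: y, at the start within 0.4 rad of world x. Origin: centre of the underside; z up. Loose.
- mat_plane: Fixed dark grey foam mat, 8 mm thick, flat top without rim or recess, 182 mm long (y) x 70 wide (x), with a yellow round-ended silhouette 162 x 48 mm (the block plane's) drawn on top, centred on the mat and in line with its long side. Mats and tools share eight bench places in any mixture. Long axis: y, at the start within 0.4 rad of world x. Origin: centre of the underside; z up.
- mat_clamp: Fixed dark grey foam mat, 8 mm thick, flat top without rim or recess, 164 mm long (y) x 62 wide (x), with a slim yellow Y-shaped silhouette 144 x 41 mm (the spring clamp's) drawn on top, centred on the mat and in line with its long side. Mats and tools share eight bench places in any mixture. Long axis: y, at the start within 0.4 rad of world x. Origin: centre of the underside; z up.
- mat_cork: Fixed dark grey foam mat, 8 mm thick, flat top without rim or recess, 130 mm long (y) x 82 wide (x), with a short yellow rectangle 110 x 62 mm (the sanding block's) drawn on top, centred on the mat and in line with its long side. Mats and tools share eight bench places in any mixture. Long axis: y, at the start within 0.4 rad of world x. Origin: centre of the underside; z up.
- mat_case: Fixed dark grey foam mat, 8 mm thick, flat top without rim or recess, 180 mm long (y) x 87 wide (x), with a long yellow rectangle 160 x 67 mm (the bit case's) drawn on top, centred on the mat and in line with its long side. Mats and tools share eight bench places in any mixture. Long axis: y, at the start within 0.4 rad of world x. Origin: centre of the underside; z up.
- screw_tin: Bystander: open round grey tin of wood screws, about 76 mm across, 40 mm high, loose, standing near the front edge in the middle. Origin: centre of the underside. Leave it alone.
- mug: Bystander: green mug, 86 mm across without its handle (118 with it), 96 mm high, loose, standing at the right of the work. Origin: centre of the underside. Leave it alone.
There are look-alikes about, which are no part of the job. Leave any red look-alike of the cork_block alone.

How it is judged:
At the end, for the whole second after the job is handed in: Each tool lies flat and upright on its own mat (underside at the mat's top within 5 mm, tilt under 0.1 rad), its centre within 12 mm of the mat's centre and its long axis within 0.17 rad (10 degrees) of the mat's, either way round, released and at rest (horizontal distance between block_plane and mat_plane below 0.012 m and angle between the y axis of block_plane and the y axis of mat_plane, either way round below 0.17 rad and z of block_plane in the frame of mat_plane between 0.003 and 0.013 m and angle between each of block_plane, spring_clamp, cork_block, bit_case's own z axis and vertical below 0.1 rad and linear speed of each of block_plane, spring_clamp, cork_block, bit_case below 0.02 m/s and horizontal distance between spring_clamp and mat_clamp below 0.012 m and angle between the y axis of spring_clamp and the y axis of mat_clamp, either way round below 0.17 rad and z of spring_clamp in the frame of mat_clamp between 0.003 and 0.013 m and horizontal distance between cork_block and mat_cork below 0.012 m and angle between the y axis of cork_block and the y axis of mat_cork, either way round below 0.17 rad and z of cork_block in the frame of mat_cork between 0.003 and 0.013 m and horizontal distance between bit_case and mat_case below 0.012 m and angle between the y axis of bit_case and the y axis of mat_case, either way round below 0.17 rad and z of bit_case in the frame of mat_case between 0.003 and 0.013 m); the robot touches nothing.
It fails at once if a tool is dropped or flung down (moving faster than 0.6 m/s within 30 mm of the bench) ((height (world z) of block_plane below 0.03 m and linear speed of block_plane above 0.6 m/s) or (height (world z) of spring_clamp below 0.03 m and linear speed of spring_clamp above 0.6 m/s) or (height (world z) of cork_block below 0.03 m and linear speed of cork_block above 0.6 m/s) or (height (world z) of bit_case below 0.03 m and linear speed of bit_case above 0.6 m/s)).
It fails at once if the screw tin is pushed more than 20 mm or tipped over (distance of screw_tin from where it was at the start of the episode above 0.02 m or angle between screw_tin's own z axis and vertical above 0.35 rad).
It fails at once if the mug is pushed more than 20 mm or tipped over (distance of mug from where it was at the start of the episode above 0.02 m or angle between mug's own z axis and vertical above 0.35 rad).
It also fails if it takes over 106 s, if anything falls off the work surface, if the arm or the gripper's body presses on something with over 40 N, if the wrist force passes 120 N, or if a joint passes its speed limit or range.

## Working session

There is one attempt and no reset: what is moved stays moved. The work goes in short steps, Python scripts to look and compute and a shell command to move; the robot and the scene stay as the last step left them, time stands still between calls to the robot, and variables do not carry over. Pictures are saved under pics/ and viewed, at most 17 in all, crops included, and the job is handed in when it is done.

```bash
mkdir -p pics; python3 - <<'E'
from station import *
import cv2,numpy as np
for n in("top","scene"):
    p,d=grab_frame(n);np.savez(n+".npz",p=p,d=d);cv2.imwrite(f"pics/{n}0.png",p[:,:,::-1])
    c=get_calibration(n);print(n,c)
c=get_calibration("wrist");print(c)
s=read_state();print(s)
E
```

```text
top {'K': array([[444.06346236,   0.        , 319.74022292],
       [  0.        , 444.06346236, 196.31406325],
       [  0.        ,   0.        ,   1.        ]]), 'origin': array([ 0.31336944, -0.19366947,  1.85094025]), 'attitude': array([-3.02849699e+00, -2.39698890e-03, -1.58210975e+00])}
scene {'K': array([[505.06739336,   0.        , 317.73211245],
       [  0.        , 505.06739336, 200.70754562],
       [  0.        ,   0.        ,   1.        ]]), 'origin': array([-0.54089255,  0.95728242,  0.81055859]), 'attitude': array([-2.02868523,  0.02157647, -2.41981467])}
{'K': array([[339.48327466,   0.        , 317.92444037],
       [  0.        , 339.48327466, 205.09288555],
       [  0.        ,   0.        ,   1.        ]]), 'hand_eye': array([[ 2.43912179e-04, -9.49511925e-01, -3.13730848e-01,
         8.16977964e-02],
       [ 9.99999673e-01, -1.02716309e-05,  8.08543810e-04,
        -1.90486788e-04],
       [-7.70944517e-04, -3.13730943e-01,  9.49511612e-01,
        -7.02499201e-02],
       [ 0.00000000e+00,  0.00000000e+00,  0.00000000e+00,
         1.00000000e+00]])}
{'time': 0.1, 'joints': array([-1.20300000e+00,  3.14162883e-01, -4.79923647e-02,  1.21021512e+00,
       -4.07506725e-05,  1.57080766e+00]), 'joint_vel': array([ 3.95959065e-04, -1.62135940e-03,  1.76603337e-03,  2.51755167e-03,
       -2.20800131e-05,  1.35095617e-04]), 'joint_efforts': array([-4.95668428e-04, -5.40766025e+01,  3.40541017e+01,  1.11559263e-02,
        1.33274266e-04, -1.63473363e-06]), 'eef_pos': array([ 0.21557468, -0.55948379,  0.30311034]), 'tcp_rot': array([-3.14001861e+00,  4.07684622e-05,  3.67785061e-01]), 'contact_force': array([ 0.36782851, -0.40435728, -0.65832068]), 'torque': array([-0.00307889, -0.02345091,  0.01574766]), 'grip_force': 0.0, 'finger_gap': 0.08540884842039957}
```

View pics/top0.png

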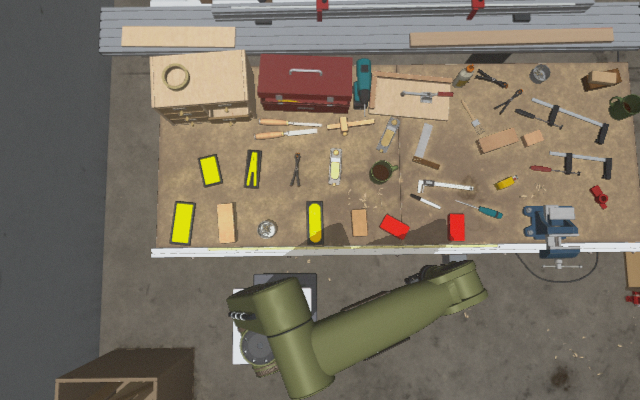

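View pics/scene0.png

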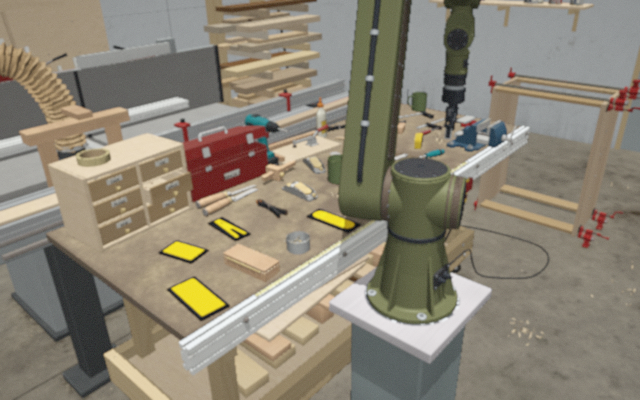

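The top view shows four mats: case (182,223), cork (209,170), clamp (253,169) and plane (315,222). It also shows the loose tools:
- **Bit case:** the pale box at (227,223).
- **Clamp:** black, at (296,168).
- **Plane:** (335,167). The other plane, at (387,133), is farther back on the right, so it isn't the one meant.
- **Cork block:** the brown block at (359,222). The red ones at (394,226) and (456,226) are look-alikes.

I'll confirm these in a crop and measure their positions.

```bash
cat > h.py <<'E'
import numpy as np,cv2
from scipy.spatial.transform import Rotation as R
from station import *
def cam(n,s=None):
    c=get_calibration(n)
    if n=="wrist":
        T=np.eye(4);T[:3,:3]=R.from_euler('xyz',s['tcp_rot']).as_matrix();T[:3,3]=s['eef_pos'];T=T@c['hand_eye'];return c['K'],T[:3,:3],T[:3,3]
    return c['K'],R.from_euler('xyz',c['attitude']).as_matrix(),c['origin']
def cloud(d,K,Rm,o):
    v,u=np.mgrid[:d.shape[0],:d.shape[1]]
    return np.stack([(u-K[0,2])/K[0,0]*d,(v-K[1,2])/K[1,1]*d,d],-1)@Rm.T+o
def toplane(uv,z,K,Rm,o):
    r=np.c_[(uv-[K[0,2],K[1,2]])/[K[0,0],K[1,1]],np.ones(len(uv))]@Rm.T
    return o+r*((z-o[2])/r[:,2])[:,None]
def rect(P):
    c,(w,h),a=cv2.minAreaRect((P[:,:2]*1000).astype(np.float32))
    if w>h:a=a
    else:a=a+90;w,h=h,w
    a=(a+90)%180-90  # direction of the long axis, deg
    return np.round(c,1),round(w),round(h),round(a,1)
E
python3 - <<'E'
from h import *
f=np.load("top.npz");p,d=f['p'],f['d'];C=cam("top");P=cloud(d,*C)
cv2.imwrite("pics/crop.png",cv2.resize(p[140:255,160:420,::-1],None,fx=3,fy=3,interpolation=2))
print("bench z",[round(float(P[v,u,2]),4) for v,u in((195,250),(150,230),(240,345),(195,400))])
hsv=cv2.cvtColor(p,cv2.COLOR_RGB2HSV)
y=cv2.inRange(hsv,(24,150,120),(35,255,255))
n,l,s,c=cv2.connectedComponentsWithStats(y)
for i in range(1,n):
    if s[i,4]>60:
        uv=np.argwhere(l==i)[:,::-1].astype(float);q=toplane(uv,.008,*C);print("mat",c[i].round(),rect(q),q.mean(0).round(4))
z=P[...,2]
m=((z>.012)&(z<.12)).astype(np.uint8);m[:145]=0;m[245:]=0;m[:,:160]=0;m[:,480:]=0
n,l,s,c=cv2.connectedComponentsWithStats(m)
for i in range(1,n):
    if s[i,4]>25:
        q=P[l==i];print("obj",c[i].round(),s[i,4],rect(q),q.mean(0).round(3),q[:,2].max().round(3))
E
```

```text
bench z [0.0028, 0.0005, -0.0026, -0.0117]
mat [253. 169.] (array([643.7,  85.1]), 141, 38, 0.3) [0.6414 0.0808 0.008 ]
mat [210. 170.] (array([639. , 260.9]), 112, 65, 13.1) [0.6393 0.2607 0.008 ]
mat [506. 182.] (array([ 571.6, -979. ]), 67, 28, -64.4) [ 0.5723 -0.982   0.008 ]
mat [182. 223.] (array([419.9, 371.7]), 162, 70, -6.4) [0.4197 0.372  0.008 ]
mat [315. 222.] (array([ 416. , -177.4]), 158, 46, -0.6) [ 0.4155 -0.1777  0.008 ]
obj [380. 149.] 27 (array([ 720.1, -452.8]), 36, 23, 43.8) [ 0.72  -0.454  0.02 ] 0.035
obj [335. 166.] 300 (array([ 651.9, -264.3]), 147, 48, -4.4) [ 0.648 -0.264  0.028] 0.049
obj [296. 170.] 130 (array([636.1, -98.1]), 141, 38, -1.9) [ 0.634 -0.101  0.02 ] 0.032
obj [425. 162.] 140 (array([ 662.6, -644.2]), 119, 32, 65.4) [ 0.661 -0.644  0.018] 0.028
obj [381. 172.] 456 (array([ 621.3, -455.1]), 109, 85, -43.2) [ 0.618 -0.454  0.048] 0.108
obj [209. 175.] 39 (array([617.8, 263. ]), 77, 26, 50.9) [0.619 0.264 0.015] 0.019
obj [253. 182.] 33 (array([585.3,  73.6]), 43, 33, -16.3) [0.585 0.076 0.015] 0.021
obj [426. 202.] 74 (array([ 493.7, -643.5]), 116, 14, 63.2) [ 0.494 -0.642  0.017] 0.026
obj [359. 221.] 447 (array([ 433.5, -359.5]), 157, 65, 0.3) [ 0.415 -0.36   0.035] 0.052
obj [468. 205.] 45 (array([ 485.7, -812.9]), 109, 21, 64.7) [ 0.479 -0.816  0.018] 0.031
obj [226. 223.] 658 (array([414.6, 187.2]), 161, 69, 3.7) [0.414 0.184 0.039] 0.056
obj [312. 217.] 26 (array([ 435.7, -166.2]), 46, 20, -27.2) [ 0.436 -0.166  0.016] 0.021
obj [394. 227.] 428 (array([ 388.6, -501.9]), 112, 68, 60.3) [ 0.39  -0.501  0.036] 0.05
obj [456. 227.] 437 (array([ 387.6, -756.8]), 107, 66, -1.1) [ 0.387 -0.754  0.035] 0.05
obj [176. 223.] 26 (array([414.9, 392.5]), 44, 28, -76.9) [0.416 0.393 0.015] 0.023
obj [265. 229.] 131 (array([385.5,  21.2]), 71, 69, 87.6) [0.388 0.026 0.027] 0.051
obj [318. 231.] 35 (array([ 383. , -187.9]), 55, 41, -9.5) [ 0.379 -0.192  0.015] 0.02
```

View pics/crop.png

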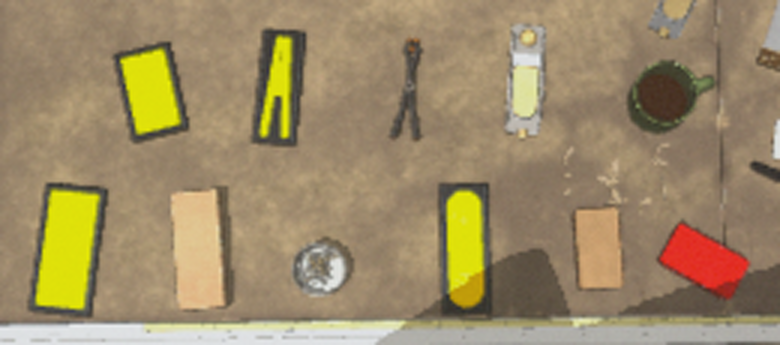

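The crop confirms it. The plane (sole, knob and grip) is at about (524,80). The black clamp with its orange jaw pointing away is at (410,90), the brown cork block at (598,248) and the beech case at (200,248). Next I'll look closer with the wrist camera.

```bash
python3 -m handwheel '[{"wz":0.0585,"tz":-0.03},{"wz":0.0585,"tz":-0.03},{"wz":0.0586,"tz":-0.03},{"tx":0.04,"ty":-0.048},{"tx":0.04,"ty":-0.048},{"tx":0.04,"ty":-0.048},{"tx":0.04,"ty":-0.048},{"tx":0.04,"ty":-0.048}]'
python3 -m handwheel '[{"tx":0.03,"ty":-0.048,"tz":-0.02},{"tx":0.03,"ty":-0.048,"tz":-0.02},{"tx":0.03,"ty":-0.048,"tz":-0.02},{"tx":0.03,"ty":-0.048},{"ty":-0.03},{"tx":0},{"tx":0}]'
python3 - <<'E'
from h import *
import pickle
s=read_state();p,d=grab_frame("wrist");pickle.dump((s,p,d),open("w1.pkl","wb"));cv2.imwrite("pics/w1.png",p[:,:,::-1]);print(s['eef_pos'],s['tcp_rot'],s['joints'])
E
```

```text
[ 0.21557468 -0.55948379  0.30311034] [-3.14001861e+00  4.07684622e-05  3.67785061e-01] [-1.20300000e+00  3.14162883e-01 -4.79923647e-02  1.21021512e+00
 -4.07506725e-05  1.57080766e+00]validation failed for argument at $[0]...
validation failed for argument at $[0]...
```

View pics/w1.png

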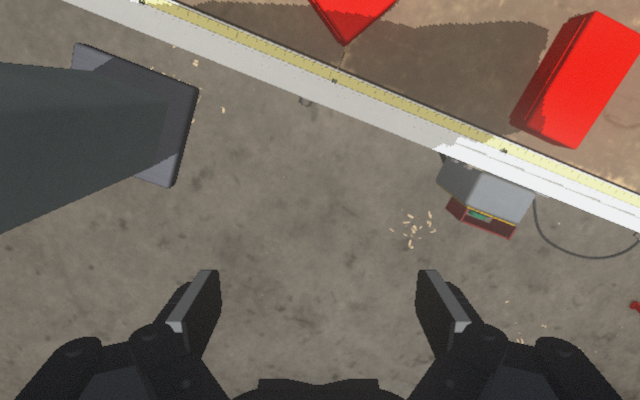

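The command was refused and the arm is still at the start (the picture shows the fence and the two red blocks). Rows probably need every key, so I'll write them out in full.

```bash
python3 -m handwheel '[{"tx":0,"ty":0,"tz":-0.03,"wx":0,"wy":0,"wz":0.0585,"gripper":85},{"tx":0,"ty":0,"tz":-0.03,"wx":0,"wy":0,"wz":0.0585,"gripper":85},{"tx":0,"ty":0,"tz":-0.03,"wx":0,"wy":0,"wz":0.0586,"gripper":85},{"tx":0.04,"ty":-0.048,"tz":0,"wx":0,"wy":0,"wz":0,"gripper":85},{"tx":0.04,"ty":-0.048,"tz":0,"wx":0,"wy":0,"wz":0,"gripper":85},{"tx":0.04,"ty":-0.048,"tz":0,"wx":0,"wy":0,"wz":0,"gripper":85},{"tx":0.04,"ty":-0.048,"tz":0,"wx":0,"wy":0,"wz":0,"gripper":85},{"tx":0.04,"ty":-0.048,"tz":0,"wx":0,"wy":0,"wz":0,"gripper":85}]'
python3 -c "
import station;print([x for x in dir(station) if x[0]!='_'])"
```

```text
time: 0.95
eef_pos: [0.3665, -0.3783, 0.3712]
tcp_rot: [-3.141, 0.0, -0.0]
contact_force: [0.5, -0.5, 0.6]
finger_gap: 0.085
grip_force: 0.0
['PlanningError', 'get_calibration', 'grab_frame', 'job_done', 'nose_length', 'read_state']
```

```bash
python3 -m handwheel '[{"tx":0.027,"ty":-0.048,"tz":-0.0133,"wx":0,"wy":0,"wz":0,"gripper":85},{"tx":0.027,"ty":-0.048,"tz":-0.0133,"wx":0,"wy":0,"wz":0,"gripper":85},{"tx":0.027,"ty":-0.048,"tz":-0.0133,"wx":0,"wy":0,"wz":0,"gripper":85},{"tx":0.027,"ty":-0.048,"tz":-0.0133,"wx":0,"wy":0,"wz":0,"gripper":85},{"tx":0,"ty":0,"tz":0,"wx":0,"wy":0,"wz":0,"gripper":85},{"tx":0,"ty":0,"tz":0,"wx":0,"wy":0,"wz":0,"gripper":85},{"tx":0,"ty":0,"tz":0,"wx":0,"wy":0,"wz":0,"gripper":85}]'
cat >shot.py <<'E'
import sys,pickle
from h import *
n=sys.argv[1]
s=read_state();p,d=grab_frame("wrist");pickle.dump((s,p,d),open(n+".pkl","wb"));cv2.imwrite(f"pics/{n}.png",p[:,:,::-1]);print(s['eef_pos'],s['tcp_rot'],s['joints'].round(2))
E
python3 shot.py w2; python3 -c "
import station;print(station.nose_length)"
```

```text
time: 1.65
eef_pos: [0.4463, -0.2363, 0.4108]
tcp_rot: [-3.142, 0.001, -0.001]
contact_force: [0.6, -1.3, 0.1]
finger_gap: 0.0851
grip_force: 0.0
[ 0.44628274 -0.23634429  0.41080815] [-3.14156134e+00  9.35302736e-04 -5.53321121e-04] [-0.49  0.11 -0.06  1.4  -0.    2.66]
0.0726
```

View pics/w2.png

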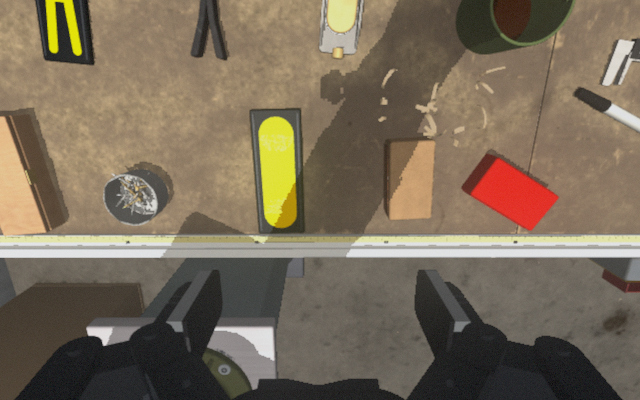

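Clearly visible: the plane mat (277,170), cork block (411,178), red block (510,192) and tin (136,195). At this yaw joint 6 would run out of range on the left, so I'll turn the tool to yaw π and take one high view over everything.

```bash
for i in 1 2 3; do python3 -m handwheel '[{"tx":0,"ty":0,"tz":0,"wx":0,"wy":0,"wz":-0.0714,"gripper":85},{"tx":0,"ty":0,"tz":0,"wx":0,"wy":0,"wz":-0.0714,"gripper":85},{"tx":0,"ty":0,"tz":0,"wx":0,"wy":0,"wz":-0.0714,"gripper":85},{"tx":0,"ty":0,"tz":0,"wx":0,"wy":0,"wz":-0.0714,"gripper":85},{"tx":0,"ty":0,"tz":0,"wx":0,"wy":0,"wz":-0.0714,"gripper":85},{"tx":0,"ty":0,"tz":0,"wx":0,"wy":0,"wz":-0.0714,"gripper":85},{"tx":0,"ty":0,"tz":0,"wx":0,"wy":0,"wz":-0.0714,"gripper":85}]'; done | grep -E "time|rot|pos"
python3 -m handwheel '[{"tx":-0.02,"ty":0.051,"tz":-0.0167,"wx":0,"wy":0,"wz":0,"gripper":85},{"tx":-0.02,"ty":0.051,"tz":-0.0167,"wx":0,"wy":0,"wz":0,"gripper":85},{"tx":-0.02,"ty":0.051,"tz":-0.0167,"wx":0,"wy":0,"wz":0,"gripper":85},{"tx":-0.02,"ty":0.051,"tz":-0.0167,"wx":0,"wy":0,"wz":0,"gripper":85},{"tx":-0.02,"ty":0.051,"tz":-0.0167,"wx":0,"wy":0,"wz":0,"gripper":85},{"tx":-0.02,"ty":0.051,"tz":-0.0167,"wx":0,"wy":0,"wz":0,"gripper":85},{"tx":0,"ty":0,"tz":0,"wx":0,"wy":0,"wz":0,"gripper":85},{"tx":0,"ty":0,"tz":0,"wx":0,"wy":0,"wz":0,"gripper":85}]'
python3 shot.py w3
```

```text
time: 2.4
eef_pos: [0.4459, -0.2371, 0.4108]
tcp_rot: [-3.141, 0.0, 1.05]
time: 3.1
eef_pos: [0.4459, -0.2371, 0.4108]
tcp_rot: [-3.141, -0.001, 2.097]
time: 3.8
eef_pos: [0.4459, -0.2371, 0.4108]
tcp_rot: [3.141, -0.001, -3.139]
time: 4.6
eef_pos: [0.5372, -0.007, 0.4859]
tcp_rot: [-3.141, -0.001, 3.14]
contact_force: [0.2, -1.1, 0.4]
finger_gap: 0.0851
grip_force: 0.0
[ 0.53722889 -0.00697696  0.4859377 ] [-3.14105698e+00 -7.52794396e-04  3.14044954e+00] [-0.01  0.19  0.2   1.58 -0.   -0.01]
```

View pics/w3.png

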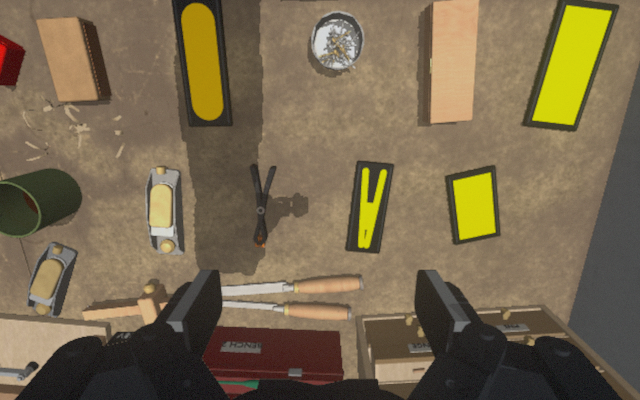

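All four mats and all four tools are in view: cork (73,60), plane (162,210), clamp (261,205), case (450,60), and mats plane (205,60), clamp (370,205), cork (473,205), case (572,65). Now to measure them.

```bash
cat > meas.py <<'E'
import pickle
from h import *
s,p,d=pickle.load(open("w3.pkl","rb"));C=cam("wrist",s);P=cloud(d,*C);z=P[...,2]
print("bench",[round(float(np.median(z[v-4:v+4,u-4:u+4])),4) for u,v in((130,230),(310,180),(510,150),(400,140))])
hsv=cv2.cvtColor(p,cv2.COLOR_RGB2HSV)
y=cv2.inRange(hsv,(20,170,100),(35,255,255))
def big(m,roi):
    k=np.zeros_like(m);a,b,c,e=roi;k[b:e,a:c]=m[b:e,a:c]
    n,l,st,ce=cv2.connectedComponentsWithStats(k);return l==1+np.argmax(st[1:,4])
def px(m):return np.argwhere(m)[:,::-1].astype(float)
for n,r in dict(plane=(170,0,240,140),cork=(440,160,510,250),case=(520,0,620,140),clampY=(340,150,400,260)).items():
    m=big(y,r);q=toplane(px(m),.008,*C);print("mat",n,m.sum(),rect(q),q.mean(0).round(4))
g=((hsv[...,2]<70)|(y>0)).astype(np.uint8)
m=big(g,(340,150,400,260));print("mat clamp full",m.sum(),rect(toplane(px(m),.008,*C)))
for n,r,h in(("cork",(30,5,118,115),.038),("plane",(135,155,190,262),.039),("clamp",(240,155,278,255),.02),("case",(415,0,495,130),.04)):
    m=big((z>h*.5).astype(np.uint8),r);q=P[m];t=big(((z>h-.008)).astype(np.uint8),r)
    print("tool",n,m.sum(),rect(q),"top",rect(P[t]),q[:,2].max().round(3), np.median(P[t][:,2]).round(4))
g=(hsv[...,2]<75).astype(np.uint8);m=big(g,(240,155,274,255));print("clamp dark",m.sum(),rect(toplane(px(m),.014,*C)))
E
python3 meas.py
```

```text
bench [0.0011, 0.0008, 0.0009, 0.0005]
mat plane 3619 (array([ 417.4, -179.3]), 162, 49, 1.0) [ 0.4134 -0.1794  0.008 ]
mat cork 2329 (array([642.8, 259.6]), 112, 64, 13.3) [0.6412 0.2593 0.008 ]
mat case 5347 (array([422.7, 370.9]), 161, 69, -6.3) [0.4187 0.3713 0.008 ]
mat clampY 1233 (array([647.8,  82.5]), 144, 41, -2.8) [0.6451 0.0799 0.008 ]
mat clamp full 2786 (array([645.6,  78.6]), 162, 61, -5.4)
tool cork 4141 (array([ 408.9, -200.6]), 385, 111, -87.9) top (array([ 408.8, -200.6]), 385, 110, -87.9) 0.556 0.0364
tool plane 1738 (array([ 559.6, -177.7]), 384, 110, -43.1) top (array([ 555.8, -162.4]), 363, 68, -47.0) 0.556 0.0341
tool clamp 853 (array([575.7, -85.2]), 278, 64, -20.5) top (array([575.7, -85.2]), 278, 64, -20.5) 0.556 0.0203
tool case 5872 (array([425.7, 102.9]), 223, 160, -85.6) top (array([425.6, 103. ]), 223, 160, -85.6) 0.556 0.0402
clamp dark 800 (array([ 638.5, -102.1]), 142, 39, -2.4)
```

```bash
sed -i 's/z=P\[...,2\]$/z=P[...,2];z[d==0]=-1;z[z>.06]=-1/' meas.py; python3 meas.py | grep tool
```

```text
tool cork 4114 (array([ 414.7, -361.2]), 110, 62, 2.8) top (array([ 414.7, -361.3]), 110, 62, 2.7) 0.04 0.0363
tool plane 1728 (array([ 654.7, -266.5]), 122, 50, -4.5) top (array([ 654.2, -269.5]), 64, 43, -3.5) 0.042 0.0341
tool clamp 849 (array([ 642. , -103.6]), 143, 41, -5.2) top (array([641.3, -98.4]), 144, 40, -0.5) 0.025 0.0203
tool case 5852 (array([419.5, 181.9]), 160, 65, 4.4) top (array([419.5, 181.9]), 160, 65, 4.4) 0.044 0.0402
```

```bash
cat >> meas.py <<'E'
q=toplane(px(m),.014,*C);b=np.round(q[:,0],2);r=[]
for x in np.unique(b)[1:-1]:
    w=q[b==x][:,1];r.append((x,(w.min()+w.max())/2,np.ptp(w)))
r=np.array(r);k=np.polyfit(r[:,0],r[:,1],1);print("clamp mid",np.degrees(k[0]),"y at ctr",np.polyval(k,(q[:,0].min()+q[:,0].max())/2),"x",q[:,0].min(),q[:,0].max());print(r.round(3).tolist())
m=big((z>.009).astype(np.uint8),(135,155,195,262));print("plane low",rect(P[m]))
E
python3 meas.py | tail -4
```

```text
clamp dark 800 (array([ 638.5, -102.1]), 142, 39, -2.4)
clamp mid -4.799953224701891 y at ctr -0.10250940304628994 x 0.5672053934085308 0.7090662434725332
[[0.58, -0.099, 0.038], [0.59, -0.098, 0.036], [0.6, -0.099, 0.03], [0.61, -0.1, 0.023], [0.62, -0.101, 0.022], [0.63, -0.102, 0.019], [0.64, -0.102, 0.015], [0.65, -0.103, 0.014], [0.66, -0.105, 0.012], [0.67, -0.105, 0.014], [0.68, -0.106, 0.019], [0.69, -0.107, 0.023], [0.7, -0.109, 0.023]]
plane low (array([ 650.1, -266.1]), 162, 50, -4.5)
```

```bash
cat > go.py <<'E'
# go.py x y z a n : total tool-frame shift / n rows (translation first, then the turn), yaw target = 180+a deg
import sys
from h import *
x,y,z,a,n=map(float,sys.argv[1:]);s=read_state();M=R.from_euler('xyz',s['tcp_rot'])
t=M.inv().apply(np.array([x,y,z])-s['eef_pos'])
w=(M.inv()*R.from_euler('xyz',[np.pi,0,np.pi+np.radians(a)])).as_rotvec(degrees=True)
print("per row t",(t/.75/n).round(4),"norm mm",round(np.linalg.norm(t)*1000/n,1),"| total w",(w/120).round(4),w.round(2),"| t",s['time'],"gap",s['finger_gap'].round(4),"F",s['contact_force'].round(1))
E
python3 -m handwheel '[{"tx":-0.0172,"ty":-0.016,"tz":0.0593,"wx":0,"wy":0,"wz":0,"gripper":50},{"tx":-0.0172,"ty":-0.016,"tz":0.0593,"wx":0,"wy":0,"wz":0,"gripper":50},{"tx":-0.0172,"ty":-0.016,"tz":0.0593,"wx":0,"wy":0,"wz":0,"gripper":50},{"tx":-0.0172,"ty":-0.016,"tz":0.0593,"wx":0,"wy":0,"wz":0,"gripper":50},{"tx":-0.0172,"ty":-0.016,"tz":0.0593,"wx":0,"wy":0,"wz":0,"gripper":50},{"tx":-0.0172,"ty":-0.016,"tz":0.0593,"wx":0,"wy":0,"wz":0,"gripper":50},{"tx":-0.0172,"ty":-0.016,"tz":0.0593,"wx":0,"wy":0,"wz":0,"gripper":50},{"tx":-0.0172,"ty":-0.016,"tz":0.0593,"wx":0,"wy":0,"wz":0,"gripper":50}]'
python3 -m handwheel '[{"tx":0,"ty":0,"tz":0,"wx":0,"wy":0,"wz":0.0417,"gripper":50},{"tx":0,"ty":0,"tz":0,"wx":0,"wy":0,"wz":0,"gripper":50},{"tx":0,"ty":0,"tz":0,"wx":0,"wy":0,"wz":0,"gripper":50}]'
python3 go.py .640 -.1025 .0745 -5 4; python3 shot.py w4
```

```text
time: 5.45
eef_pos: [0.6391, -0.1055, 0.1286]
tcp_rot: [-3.141, -0.001, 3.137]
contact_force: [0.7, -0.4, 0.0]
finger_gap: 0.0503
grip_force: 0.0
time: 5.75
eef_pos: [0.6397, -0.1042, 0.1311]
tcp_rot: [-3.141, 0.0, 3.053]
contact_force: [0.2, 0.6, -0.4]
finger_gap: 0.05
grip_force: 0.0
[ 0.63973088 -0.10416517  0.13106991] [-3.14147144e+00  3.45378887e-04  3.05271050e+00] [-0.16  0.51 -0.16  0.9  -0.   -0.07]Traceback (most recent call last):
  File "go.py", line 7, in <module>
    print("per row t",(t/.75/n).round(4),"norm mm",round(np.linalg.norm(t)*1000/n,1),"| total w",(w/120).round(4),w.round(2),"| t",s['time'],"gap",s['finger_gap'].round(4),"F",s['contact_force'].round(1))
                                                                                                                                                   ^^^^^^^^^^^^^^^^^^^^^
AttributeError: 'float' object has no attribute 'round'
```

View pics/w4.png

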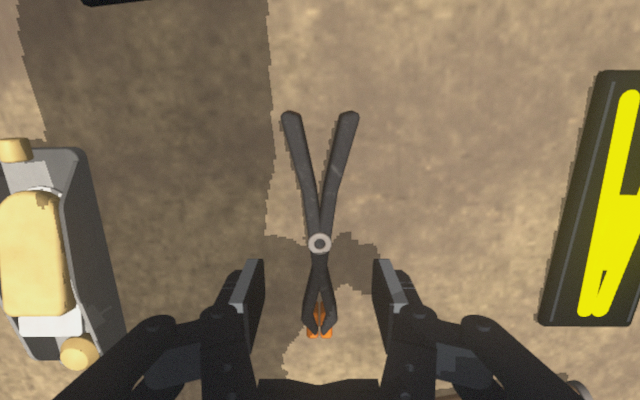

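The clamp is centred between the fingers, with its pivot at (319,243). I'll descend, grip it and lift.

```bash
sed -i "s/s\['finger_gap'\].round(4)/s['finger_gap']/" go.py
python3 -m handwheel '[{"tx":0,"ty":0.002,"tz":0.0188,"wx":0,"wy":0,"wz":0,"gripper":50},{"tx":0,"ty":0,"tz":0.0188,"wx":0,"wy":0,"wz":0,"gripper":50},{"tx":0,"ty":0,"tz":0.0188,"wx":0,"wy":0,"wz":0,"gripper":50},{"tx":0,"ty":0,"tz":0.0188,"wx":0,"wy":0,"wz":0,"gripper":50},{"tx":0,"ty":0,"tz":0,"wx":0,"wy":0,"wz":0,"gripper":50}]'
python3 -m handwheel '[{"tx":0,"ty":0,"tz":0,"wx":0,"wy":0,"wz":0,"gripper":5},{"tx":0,"ty":0,"tz":0,"wx":0,"wy":0,"wz":0,"gripper":5},{"tx":0,"ty":0,"tz":0,"wx":0,"wy":0,"wz":0,"gripper":5},{"tx":0,"ty":0,"tz":0,"wx":0,"wy":0,"wz":0,"gripper":5},{"tx":0,"ty":0,"tz":0,"wx":0,"wy":0,"wz":0,"gripper":5},{"tx":0,"ty":0,"tz":0,"wx":0,"wy":0,"wz":0,"gripper":5}]'
```

```text
time: 6.3
eef_pos: [0.6382, -0.1006, 0.0711]
tcp_rot: [3.141, -0.005, 3.053]
contact_force: [0.5, 0.1, 0.4]
finger_gap: 0.05
grip_force: 0.0
time: 6.9
eef_pos: [0.6403, -0.1011, 0.0744]
tcp_rot: [-3.142, 0.0, 3.053]
contact_force: [-0.5, 0.3, -1.0]
finger_gap: 0.031
grip_force: 59.2
```

Gripped at 31 mm. Next: lift and carry.

```bash
python3 -m handwheel '[{"tx":0,"ty":0,"tz":-0.03,"wx":0,"wy":0,"wz":0,"gripper":5},{"tx":0,"ty":0,"tz":-0.03,"wx":0,"wy":0,"wz":0,"gripper":5},{"tx":0,"ty":0,"tz":-0.02,"wx":0,"wy":0,"wz":0,"gripper":5},{"tx":0.0035,"ty":0.04,"tz":0,"wx":0,"wy":0,"wz":0,"gripper":5},{"tx":0.0035,"ty":0.06,"tz":0,"wx":0,"wy":0,"wz":0,"gripper":5},{"tx":0.0035,"ty":0.06,"tz":0,"wx":0,"wy":0,"wz":0,"gripper":5},{"tx":0.0035,"ty":0.06,"tz":0,"wx":0,"wy":0,"wz":0,"gripper":5},{"tx":0,"ty":0.02,"tz":0,"wx":0,"wy":0,"wz":0,"gripper":5}]'
python3 -m handwheel '[{"tx":0,"ty":0,"tz":0,"wx":0,"wy":0,"wz":0,"gripper":5},{"tx":0,"ty":0,"tz":0,"wx":0,"wy":0,"wz":0,"gripper":5},{"tx":0,"ty":0,"tz":0,"wx":0,"wy":0,"wz":0,"gripper":5}]'
python3 go.py .646 .079 .0835 -5.4 4;
```

```text
time: 7.7
eef_pos: [0.6455, 0.0832, 0.1344]
tcp_rot: [3.14, 0.0, 3.057]
contact_force: [-0.2, -0.4, -1.1]
finger_gap: 0.0309
grip_force: 59.5
time: 8.0
eef_pos: [0.6457, 0.0776, 0.1342]
tcp_rot: [-3.141, -0.0, 3.051]
contact_force: [-0.0, -0.6, 0.4]
finger_gap: 0.0312
grip_force: 59.5
per row t [-0.0001  0.0005  0.0169] norm mm 12.7 | total w [-0.0003 -0.0001  0.0019] [-0.03 -0.01  0.23] | t 8.0 gap 0.031194076283872354 F [-0.  -0.6  0.4]
```

```bash
python3 -m handwheel '[{"tx":0,"ty":0.002,"tz":0.018,"wx":0,"wy":0,"wz":0.002,"gripper":5},{"tx":0,"ty":0,"tz":0.018,"wx":0,"wy":0,"wz":0,"gripper":5},{"tx":0,"ty":0,"tz":0.014,"wx":0,"wy":0,"wz":0,"gripper":5},{"tx":0,"ty":0,"tz":0.01,"wx":0,"wy":0,"wz":0,"gripper":5},{"tx":0,"ty":0,"tz":0.007,"wx":0,"wy":0,"wz":0,"gripper":5},{"tx":0,"ty":0,"tz":0,"wx":0,"wy":0,"wz":0,"gripper":5},{"tx":0,"ty":0,"tz":0,"wx":0,"wy":0,"wz":0,"gripper":5},{"tx":0,"ty":0,"tz":0,"wx":0,"wy":0,"wz":0,"gripper":5}]'
python3 go.py .646 .079 .0825 -5.4 1
```

```text
time: 8.8
eef_pos: [0.6462, 0.0807, 0.0845]
tcp_rot: [3.141, 0.001, 3.049]
contact_force: [0.0, 0.4, -1.5]
finger_gap: 0.031
grip_force: 59.6
per row t [-0.     -0.0023  0.0026] norm mm 2.6 | total w [0.0001 0.0004 0.0008] [0.01 0.04 0.09] | t 8.8 gap 0.031019906861459917 F [ 0.   0.4 -1.5]
```

```bash
python3 -m handwheel '[{"tx":0,"ty":-0.002,"tz":0.0025,"wx":0,"wy":0,"wz":0,"gripper":5},{"tx":0,"ty":0,"tz":0,"wx":0,"wy":0,"wz":0,"gripper":5},{"tx":0,"ty":0,"tz":0,"wx":0,"wy":0,"wz":0,"gripper":5},{"tx":0,"ty":0,"tz":0,"wx":0,"wy":0,"wz":0,"gripper":45},{"tx":0,"ty":0,"tz":0,"wx":0,"wy":0,"wz":0,"gripper":45},{"tx":0,"ty":0,"tz":0,"wx":0,"wy":0,"wz":0,"gripper":45}]'
python3 -m handwheel '[{"tx":0,"ty":0,"tz":-0.015,"wx":0,"wy":0,"wz":0,"gripper":50},{"tx":0,"ty":0,"tz":-0.03,"wx":0,"wy":0,"wz":0,"gripper":50},{"tx":0,"ty":0,"tz":-0.04,"wx":0,"wy":0,"wz":0,"gripper":75},{"tx":0,"ty":0,"tz":-0.03,"wx":0,"wy":0,"wz":0,"gripper":75},{"tx":0,"ty":0,"tz":0,"wx":0,"wy":0,"wz":0,"gripper":75},{"tx":0,"ty":0,"tz":0,"wx":0,"wy":0,"wz":0,"gripper":75}]'
python3 shot.py w5; python3 go.py .65 -.2665 .13 -4.5 8
python3 - <<'E'
from h import *
import pickle
s,p,d=pickle.load(open("w5.pkl","rb"));C=cam("wrist",s)
hsv=cv2.cvtColor(p,cv2.COLOR_RGB2HSV);y=((cv2.inRange(hsv,(20,170,100),(35,255,255))>0)|(hsv[...,2]<70)).astype(np.uint8)
P=cloud(d,*C);z=P[...,2];k=(z>.016)&(z<.035)&(abs(P[...,1]-.079)<.035)&(d>0);q=P[k];b=np.round(q[:,0],2)
r=np.array([(x,(q[b==x][:,1].min()+q[b==x][:,1].max())/2) for x in np.unique(b)]);f=np.polyfit(*r.T,1)
print(np.degrees(f[0]),q[:,0].min(),q[:,0].max(),np.polyval(f,.646),np.median(q[:,2]),len(q))
E
```

```text
time: 9.4
eef_pos: [0.6458, 0.0791, 0.0823]
tcp_rot: [3.141, 0.0, 3.049]
contact_force: [-0.5, 0.0, 0.2]
finger_gap: 0.0449
grip_force: 0.0
time: 10.0
eef_pos: [0.6461, 0.0792, 0.1695]
tcp_rot: [3.141, 0.002, 3.049]
contact_force: [-0.0, 0.3, 0.5]
finger_gap: 0.0747
grip_force: 0.0
[0.64613722 0.07917737 0.16947483] [3.14120607e+00 1.83118658e-03 3.04881956e+00] [ 0.12  0.48 -0.11  0.97 -0.    0.21]
per row t [-0.0061 -0.0573  0.0064] norm mm 43.5 | total w [-0.     -0.0001 -0.0068] [-0.   -0.01 -0.81] | t 10.05 gap 0.07483080187154409 F [-0.5 -0.3 -0.3]
-4.971348156862768 0.5745631205019138 0.7950032806951601 0.07788843283581406 0.02804015386849122 5894
```

View pics/w5.png

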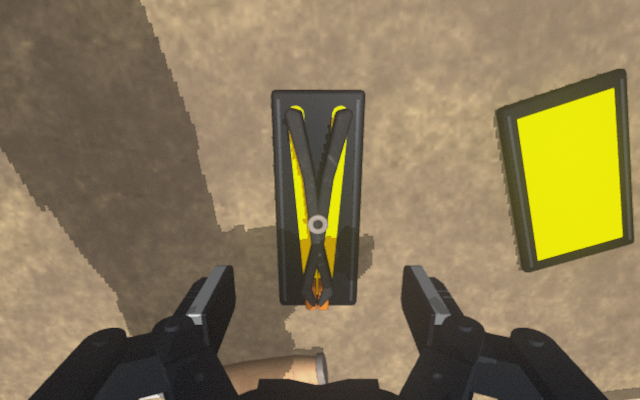

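The clamp sits centred on its Y (depth puts the handle end at x 0.5746, expected 0.574). Now the plane.

```bash
python3 -m handwheel '[{"tx":-0.0061,"ty":-0.0573,"tz":0.0064,"wx":0,"wy":0,"wz":0,"gripper":75},{"tx":-0.0061,"ty":-0.0573,"tz":0.0064,"wx":0,"wy":0,"wz":0,"gripper":75},{"tx":-0.0061,"ty":-0.0573,"tz":0.0064,"wx":0,"wy":0,"wz":0,"gripper":75},{"tx":-0.0061,"ty":-0.0573,"tz":0.0064,"wx":0,"wy":0,"wz":0,"gripper":75},{"tx":-0.0061,"ty":-0.0573,"tz":0.0064,"wx":0,"wy":0,"wz":0,"gripper":75},{"tx":-0.0061,"ty":-0.0573,"tz":0.0064,"wx":0,"wy":0,"wz":0,"gripper":75},{"tx":-0.0061,"ty":-0.0573,"tz":0.0064,"wx":0,"wy":0,"wz":0,"gripper":75},{"tx":-0.0061,"ty":-0.0573,"tz":0.0064,"wx":0,"wy":0,"wz":0,"gripper":75}]'
python3 -m handwheel '[{"tx":0,"ty":0,"tz":0,"wx":0,"wy":0,"wz":-0.007,"gripper":75},{"tx":0,"ty":0,"tz":0,"wx":0,"wy":0,"wz":0,"gripper":75},{"tx":0,"ty":0,"tz":0,"wx":0,"wy":0,"wz":0,"gripper":75}]'
python3 shot.py w6; python3 go.py .65 -.2665 .078 -4.5 4
```

```text
time: 10.85
eef_pos: [0.6491, -0.268, 0.1281]
tcp_rot: [3.141, -0.003, 3.049]
contact_force: [-0.2, 0.8, 0.4]
finger_gap: 0.0753
grip_force: 0.0
time: 11.15
eef_pos: [0.6497, -0.2656, 0.1289]
tcp_rot: [3.141, -0.002, 3.064]
contact_force: [0.7, -0.6, 1.0]
finger_gap: 0.0748
grip_force: 0.0
[ 0.64969164 -0.26555851  0.12894163] [ 3.14057198e+00 -1.84879531e-03  3.06382490e+00] [-0.39  0.61 -0.    0.96  0.   -0.31]
per row t [-0.0001 -0.0004  0.0171] norm mm 12.8 | total w [ 0.0004 -0.0006  0.0007] [ 0.04 -0.07  0.09] | t 11.2 gap 0.0748243508888189 F [-0.6  0.8  0.7]
```

View pics/w6.png

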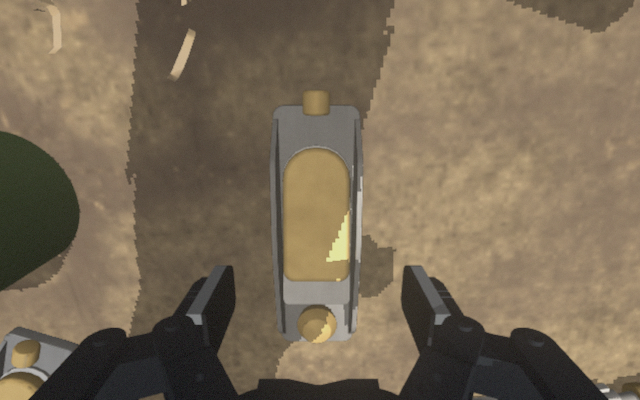

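The plane is centred between the fingers (axis about u=316) and clear of the mug. I'll descend and grip it.

```bash
python3 -m handwheel '[{"tx":0,"ty":0,"tz":0.0171,"wx":0,"wy":0,"wz":0,"gripper":75},{"tx":0,"ty":0,"tz":0.0171,"wx":0,"wy":0,"wz":0,"gripper":75},{"tx":0,"ty":0,"tz":0.0171,"wx":0,"wy":0,"wz":0,"gripper":75},{"tx":0,"ty":0,"tz":0.0171,"wx":0,"wy":0,"wz":0,"gripper":75},{"tx":0,"ty":0,"tz":0,"wx":0,"wy":0,"wz":0,"gripper":75},{"tx":0,"ty":0,"tz":0,"wx":0,"wy":0,"wz":0,"gripper":75}]'
python3 -m handwheel '[{"tx":0,"ty":0,"tz":0,"wx":0,"wy":0,"wz":0,"gripper":20},{"tx":0,"ty":0,"tz":0,"wx":0,"wy":0,"wz":0,"gripper":20},{"tx":0,"ty":0,"tz":0,"wx":0,"wy":0,"wz":0,"gripper":20},{"tx":0,"ty":0,"tz":0,"wx":0,"wy":0,"wz":0,"gripper":20},{"tx":0,"ty":0,"tz":0,"wx":0,"wy":0,"wz":0,"gripper":20},{"tx":0,"ty":0,"tz":0,"wx":0,"wy":0,"wz":0,"gripper":20}]'
python3 go.py .417 -.179 .15 1 8
```

```text
time: 11.8
eef_pos: [0.6499, -0.2664, 0.0779]
tcp_rot: [3.141, -0.001, 3.064]
contact_force: [-0.5, 0.2, -0.1]
finger_gap: 0.075
grip_force: 0.0
time: 12.4
eef_pos: [0.651, -0.2666, 0.0798]
tcp_rot: [-3.142, 0.002, 3.064]
contact_force: [-0.3, 2.7, 5.7]
finger_gap: 0.0471
grip_force: 66.2
per row t [ 0.04    0.0115 -0.0118] norm mm 32.4 | total w [-0.      0.0008 -0.0456] [-0.01  0.1  -5.47] | t 12.4 gap 0.04713643937627921 F [-0.3  2.7  5.7]
```

```bash
python3 -m handwheel '[{"tx":0,"ty":0,"tz":-0.015,"wx":0,"wy":0,"wz":0,"gripper":20},{"tx":0,"ty":0,"tz":-0.025,"wx":0,"wy":0,"wz":0,"gripper":20},{"tx":0,"ty":0,"tz":-0.025,"wx":0,"wy":0,"wz":0,"gripper":20},{"tx":0,"ty":0,"tz":-0.015,"wx":0,"wy":0,"wz":0,"gripper":20},{"tx":0,"ty":0,"tz":0,"wx":0,"wy":0,"wz":0,"gripper":20},{"tx":0,"ty":0,"tz":0,"wx":0,"wy":0,"wz":0,"gripper":20}]'
python3 -m handwheel '[{"tx":0.02,"ty":0.0057,"tz":0,"wx":0,"wy":0,"wz":0,"gripper":20},{"tx":0.04,"ty":0.0115,"tz":0,"wx":0,"wy":0,"wz":0,"gripper":20},{"tx":0.05,"ty":0.0144,"tz":0,"wx":0,"wy":0,"wz":0,"gripper":20},{"tx":0.05,"ty":0.0144,"tz":0,"wx":0,"wy":0,"wz":0,"gripper":20},{"tx":0.05,"ty":0.0144,"tz":0,"wx":0,"wy":0,"wz":0,"gripper":20},{"tx":0.05,"ty":0.0144,"tz":0,"wx":0,"wy":0,"wz":0,"gripper":20},{"tx":0.04,"ty":0.0115,"tz":0,"wx":0,"wy":0,"wz":0,"gripper":20},{"tx":0.02,"ty":0.0057,"tz":0,"wx":0,"wy":0,"wz":0,"gripper":20}]'
python3 -m handwheel '[{"tx":0,"ty":0,"tz":0,"wx":0,"wy":0,"wz":-0.0228,"gripper":20},{"tx":0,"ty":0,"tz":0,"wx":0,"wy":0,"wz":-0.0228,"gripper":20},{"tx":0,"ty":0,"tz":0,"wx":0,"wy":0,"wz":0,"gripper":20},{"tx":0,"ty":0,"tz":0,"wx":0,"wy":0,"wz":0,"gripper":20},{"tx":0,"ty":0,"tz":0,"wx":0,"wy":0,"wz":0,"gripper":20}]'
python3 go.py .417 -.179 .0885 1 4;python3 shot.py w7
```

```text
time: 13.0
eef_pos: [0.6498, -0.2665, 0.1379]
tcp_rot: [3.141, -0.001, 3.064]
contact_force: [-0.0, -0.8, -7.9]
finger_gap: 0.0471
grip_force: 64.8
time: 13.8
eef_pos: [0.4118, -0.1773, 0.1371]
tcp_rot: [3.14, -0.005, 3.063]
contact_force: [-0.2, -0.1, -7.9]
finger_gap: 0.0468
grip_force: 64.4
time: 14.3
eef_pos: [0.4162, -0.179, 0.1383]
tcp_rot: [3.141, -0.001, -3.125]
contact_force: [0.9, -0.3, -7.9]
finger_gap: 0.0467
grip_force: 64.5
per row t [-0.0003 -0.      0.0166] norm mm 12.5 | total w [ 0.0001 -0.0003 -0.0004] [ 0.02 -0.04 -0.05] | t 14.3 gap 0.046721966599285424 F [ 0.9 -0.3 -7.9]
[ 0.41615472 -0.1790091   0.13830751] [ 3.14131863e+00 -7.06269955e-04 -3.12500128e+00] [-0.41  0.18 -0.63  0.76 -0.   -0.42]
```

View pics/w7.png

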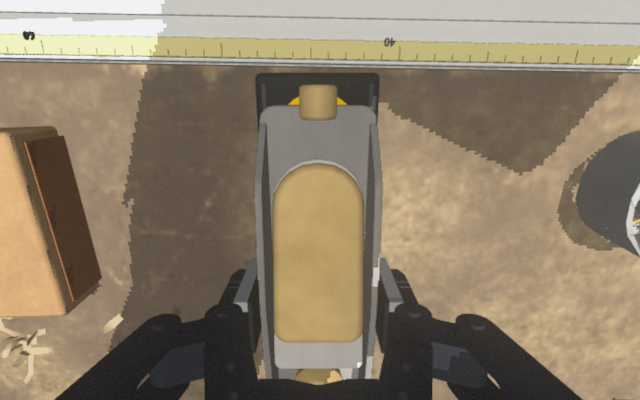

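The plane is hanging level above its mat (mat edge at row 75, clear of the rail). Now to lower it.

```bash
python3 -m handwheel '[{"tx":0,"ty":0,"tz":0.018,"wx":0,"wy":0,"wz":0,"gripper":20},{"tx":0,"ty":0,"tz":0.018,"wx":0,"wy":0,"wz":0,"gripper":20},{"tx":0,"ty":0,"tz":0.014,"wx":0,"wy":0,"wz":0,"gripper":20},{"tx":0,"ty":0,"tz":0.01,"wx":0,"wy":0,"wz":0,"gripper":20},{"tx":0,"ty":0,"tz":0.005,"wx":0,"wy":0,"wz":0,"gripper":20},{"tx":0,"ty":0,"tz":0,"wx":0,"wy":0,"wz":0,"gripper":20},{"tx":0,"ty":0,"tz":0,"wx":0,"wy":0,"wz":0,"gripper":20}]'
python3 -m handwheel '[{"tx":0,"ty":0,"tz":0.0013,"wx":0,"wy":0,"wz":0,"gripper":20},{"tx":0,"ty":0,"tz":0,"wx":0,"wy":0,"wz":0,"gripper":20},{"tx":0,"ty":0,"tz":0,"wx":0,"wy":0,"wz":0,"gripper":20}]'
```

```text
time: 15.05
eef_pos: [0.4167, -0.1792, 0.0902]
tcp_rot: [-3.141, 0.0, -3.124]
contact_force: [0.4, 0.1, -7.2]
finger_gap: 0.0469
grip_force: 64.5
time: 15.35
eef_pos: [0.4165, -0.1791, 0.0892]
tcp_rot: [-3.141, 0.0, -3.124]
contact_force: [0.8, -0.8, -7.4]
finger_gap: 0.0468
grip_force: 64.5
```

```bash
for i in 1 2 3; do python3 -m handwheel '[{"tx":0,"ty":0,"tz":0.0013,"wx":0,"wy":0,"wz":0,"gripper":20},{"tx":0,"ty":0,"tz":0,"wx":0,"wy":0,"wz":0,"gripper":20}]' | grep -E "pos|contact"; done
```

```text
eef_pos: [0.4164, -0.1791, 0.0879]
contact_force: [1.0, -0.1, -7.9]
eef_pos: [0.4164, -0.1791, 0.0877]
contact_force: [-3.0, 1.8, 4.1]
eef_pos: [0.4164, -0.1791, 0.0877]
contact_force: [-8.0, 2.8, 18.5]
```

Down on the mat. Release, rise and go over to the cork block.

```bash
python3 -m handwheel '[{"tx":0,"ty":0,"tz":-0.0013,"wx":0,"wy":0,"wz":0,"gripper":20},{"tx":0,"ty":0,"tz":0,"wx":0,"wy":0,"wz":0,"gripper":70},{"tx":0,"ty":0,"tz":0,"wx":0,"wy":0,"wz":0,"gripper":70},{"tx":0,"ty":0,"tz":0,"wx":0,"wy":0,"wz":0,"gripper":70},{"tx":0,"ty":0,"tz":0,"wx":0,"wy":0,"wz":0,"gripper":70},{"tx":0,"ty":0,"tz":-0.03,"wx":0,"wy":0,"wz":0,"gripper":70},{"tx":0,"ty":0,"tz":-0.045,"wx":0,"wy":0,"wz":0,"gripper":80},{"tx":0,"ty":0,"tz":-0.03,"wx":0,"wy":0,"wz":0,"gripper":80}]'
python3 -m handwheel '[{"tx":0,"ty":0,"tz":0,"wx":0,"wy":0,"wz":0,"gripper":80},{"tx":0,"ty":0,"tz":0,"wx":0,"wy":0,"wz":0,"gripper":80}]' | grep pos
python3 shot.py w8; python3 go.py .4147 -.3613 .14 2.8 6
python3 - <<'E'
from h import *
import pickle
s,p,d=pickle.load(open("w8.pkl","rb"));C=cam("wrist",s);P=cloud(d,*C);z=P[...,2]
for h in(.03,.025,.015):
    k=(z>h)&(z<.06)&(abs(P[...,1]+.179)<.04)&(P[...,0]<.52)&(P[...,0]>.326)&(d>0);print(h,k.sum(),rect(P[k]),np.median(z[k]))
k=(z>.015)&(z<.06)&(P[...,1]<-.31)&(P[...,1]>-.41)&(d>0)&(P[...,0]>.33)&(P[...,0]<.5);print("cork",rect(P[k]))
E
```

```text
time: 16.75
eef_pos: [0.4168, -0.1793, 0.1673]
tcp_rot: [-3.141, 0.001, -3.124]
contact_force: [0.9, -1.3, 0.1]
finger_gap: 0.0802
grip_force: 0.0
eef_pos: [0.4168, -0.1792, 0.1659]
[ 0.41676409 -0.17924738  0.16593362] [-3.14105846e+00  1.21310050e-03 -3.12421983e+00] [-0.41  0.15 -0.59  0.83  0.   -0.42]
per row t [ 0.001  -0.0405  0.0056] norm mm 30.7 | total w [ 0.0001 -0.0002 -0.015 ] [ 0.01 -0.02 -1.8 ] | t 17.0 gap 0.07987287340042241 F [ 0.8  0.3 -0.6]
0.03 10706 (array([ 409.9, -179.1]), 152, 48, 1.1) 0.03879889460073506
0.025 11502 (array([ 411.2, -179.1]), 154, 48, 1.1) 0.03837267041040093
0.015 16330 (array([ 415.3, -179. ]), 163, 48, 1.1) 0.034988794394196734
cork (array([ 430.2, -357.1]), 151, 70, -12.3)
```

View pics/w8.png

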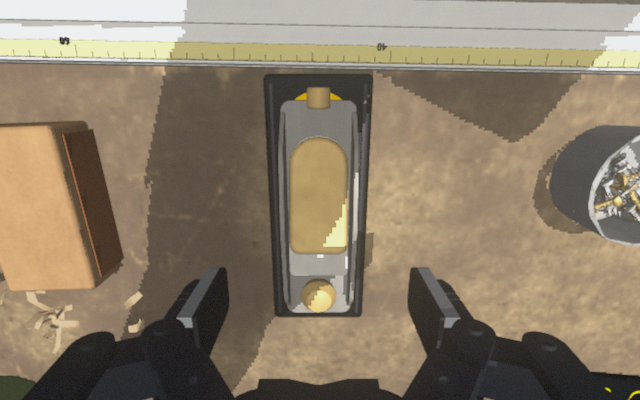

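The plane is centred on its mat to about 2 mm. Now the cork block.

```bash
python3 -m handwheel '[{"tx":0.001,"ty":-0.0405,"tz":0.0056,"wx":0,"wy":0,"wz":0,"gripper":80},{"tx":0.001,"ty":-0.0405,"tz":0.0056,"wx":0,"wy":0,"wz":0,"gripper":80},{"tx":0.001,"ty":-0.0405,"tz":0.0056,"wx":0,"wy":0,"wz":0,"gripper":80},{"tx":0.001,"ty":-0.0405,"tz":0.0056,"wx":0,"wy":0,"wz":0,"gripper":80},{"tx":0.001,"ty":-0.0405,"tz":0.0056,"wx":0,"wy":0,"wz":0,"gripper":80},{"tx":0.001,"ty":-0.0405,"tz":0.0056,"wx":0,"wy":0,"wz":0,"gripper":80},{"tx":0,"ty":0,"tz":0,"wx":0,"wy":0,"wz":-0.015,"gripper":80},{"tx":0,"ty":0,"tz":0,"wx":0,"wy":0,"wz":0,"gripper":80}]' | grep pos
python3 -m handwheel '[{"tx":0,"ty":0,"tz":0,"wx":0,"wy":0,"wz":0,"gripper":80},{"tx":0,"ty":0,"tz":0,"wx":0,"wy":0,"wz":0,"gripper":80}]' | grep pos
python3 shot.py w9; python3 go.py .4147 -.3613 .078 2.8 4
python3 - <<'E'
from h import *
import pickle
s,p,d=pickle.load(open("w9.pkl","rb"));C=cam("wrist",s);P=cloud(d,*C);z=P[...,2]
k=(z>.02)&(z<.045)&(abs(P[...,1]+.361)<.045)&(d>0)&(P[...,0]>.335)&(P[...,0]<.5)
n,l,st,ce=cv2.connectedComponentsWithStats(k.astype(np.uint8));k=l==1+np.argmax(st[1:,4]);print("cork",rect(P[k]))
E
```

```text
eef_pos: [0.414, -0.3614, 0.1386]
eef_pos: [0.4148, -0.3605, 0.14]
[ 0.41478317 -0.36053115  0.13996509] [ 3.14066888e+00 -8.71881240e-04 -3.09248970e+00] [-0.72  0.34 -0.4   0.83  0.   -0.76]
per row t [ 0.0001 -0.0002  0.0207] norm mm 15.6 | total w [ 0.0003 -0.0002  0.0002] [ 0.03 -0.03  0.02] | t 18.05 gap 0.08002636537140947 F [ 0.2 -0.3  0.2]
cork (array([ 424., -362.]), 132, 65, 1.5)
```

View pics/w9.png

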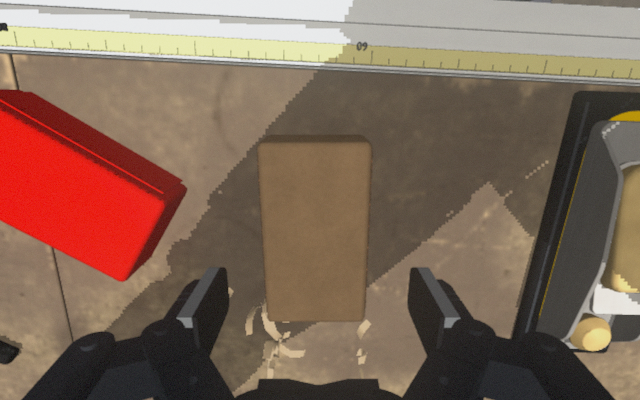

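The brown cork block (not the red one at left, (90,185)) is centred between the fingers at (316,228). Descend and grip.

```bash
python3 -m handwheel '[{"tx":0,"ty":0,"tz":0.0207,"wx":0,"wy":0,"wz":0,"gripper":80},{"tx":0,"ty":0,"tz":0.0207,"wx":0,"wy":0,"wz":0,"gripper":80},{"tx":0,"ty":0,"tz":0.0207,"wx":0,"wy":0,"wz":0,"gripper":80},{"tx":0,"ty":0,"tz":0.0207,"wx":0,"wy":0,"wz":0,"gripper":80},{"tx":0,"ty":0,"tz":0,"wx":0,"wy":0,"wz":0,"gripper":80},{"tx":0,"ty":0,"tz":0,"wx":0,"wy":0,"wz":0,"gripper":80}]'|grep -E "pos|cont"
python3 -m handwheel '[{"tx":0,"ty":0,"tz":0,"wx":0,"wy":0,"wz":0,"gripper":40},{"tx":0,"ty":0,"tz":0,"wx":0,"wy":0,"wz":0,"gripper":40},{"tx":0,"ty":0,"tz":0,"wx":0,"wy":0,"wz":0,"gripper":40},{"tx":0,"ty":0,"tz":0,"wx":0,"wy":0,"wz":0,"gripper":40},{"tx":0,"ty":0,"tz":0,"wx":0,"wy":0,"wz":0,"gripper":40}]'
python3 -m handwheel '[{"tx":0,"ty":0,"tz":-0.015,"wx":0,"wy":0,"wz":0,"gripper":40},{"tx":0,"ty":0,"tz":-0.035,"wx":0,"wy":0,"wz":0,"gripper":40},{"tx":0,"ty":0,"tz":-0.045,"wx":0,"wy":0,"wz":0,"gripper":40},{"tx":0,"ty":0,"tz":-0.03,"wx":0,"wy":0,"wz":0,"gripper":40},{"tx":0,"ty":0,"tz":0,"wx":0,"wy":0,"wz":0,"gripper":40},{"tx":0,"ty":0,"tz":0,"wx":0,"wy":0,"wz":0,"gripper":40}]'
python3 go.py .642 .26 .17 13.3 15
```

```text
eef_pos: [0.4151, -0.3609, 0.0786]
contact_force: [0.6, -0.2, 0.2]
time: 19.15
eef_pos: [0.4158, -0.362, 0.0798]
tcp_rot: [-3.14, 0.002, -3.093]
contact_force: [0.6, 0.4, 6.4]
finger_gap: 0.0591
grip_force: 65.3
time: 19.75
eef_pos: [0.4152, -0.3615, 0.1729]
tcp_rot: [-3.141, 0.001, -3.093]
contact_force: [-0.1, 0.2, -0.5]
finger_gap: 0.0589
grip_force: 64.6
per row t [-0.0228  0.0542  0.0002] norm mm 44.1 | total w [-0.0005  0.0004 -0.0876] [ -0.06   0.05 -10.51] | t 19.75 gap 0.058902828564514356 F [-0.1  0.2 -0.5]
```

```bash
python3 -m handwheel '[{"tx":-0.0114,"ty":0.0271,"tz":0,"wx":0,"wy":0,"wz":0,"gripper":40},{"tx":-0.0228,"ty":0.0542,"tz":0,"wx":0,"wy":0,"wz":0,"gripper":40},{"tx":-0.0228,"ty":0.0542,"tz":0,"wx":0,"wy":0,"wz":0,"gripper":40},{"tx":-0.0228,"ty":0.0542,"tz":0,"wx":0,"wy":0,"wz":0,"gripper":40},{"tx":-0.0228,"ty":0.0542,"tz":0,"wx":0,"wy":0,"wz":0,"gripper":40},{"tx":-0.0228,"ty":0.0542,"tz":0,"wx":0,"wy":0,"wz":0,"gripper":40},{"tx":-0.0228,"ty":0.0542,"tz":0,"wx":0,"wy":0,"wz":0,"gripper":40},{"tx":-0.0228,"ty":0.0542,"tz":0,"wx":0,"wy":0,"wz":0,"gripper":40}]'|grep pos
python3 -m handwheel '[{"tx":-0.0228,"ty":0.0542,"tz":0,"wx":0,"wy":0,"wz":0,"gripper":40},{"tx":-0.0228,"ty":0.0542,"tz":0,"wx":0,"wy":0,"wz":0,"gripper":40},{"tx":-0.0228,"ty":0.0542,"tz":0,"wx":0,"wy":0,"wz":0,"gripper":40},{"tx":-0.0228,"ty":0.0542,"tz":0,"wx":0,"wy":0,"wz":0,"gripper":40},{"tx":-0.0228,"ty":0.0542,"tz":0,"wx":0,"wy":0,"wz":0,"gripper":40},{"tx":-0.0228,"ty":0.0542,"tz":0,"wx":0,"wy":0,"wz":0,"gripper":40},{"tx":-0.0228,"ty":0.0542,"tz":0,"wx":0,"wy":0,"wz":0,"gripper":40},{"tx":-0.0114,"ty":0.0271,"tz":0,"wx":0,"wy":0,"wz":0,"gripper":40}]'|grep pos
python3 -m handwheel '[{"tx":0,"ty":0,"tz":0,"wx":0,"wy":0,"wz":-0.0438,"gripper":40},{"tx":0,"ty":0,"tz":0,"wx":0,"wy":0,"wz":-0.0438,"gripper":40},{"tx":0,"ty":0,"tz":0,"wx":0,"wy":0,"wz":0,"gripper":40},{"tx":0,"ty":0,"tz":0,"wx":0,"wy":0,"wz":0,"gripper":40}]'|grep pos
python3 go.py .642 .26 .0885 13.3 4
```

```text
eef_pos: [0.5275, -0.0488, 0.1707]
eef_pos: [0.6412, 0.2634, 0.17]
eef_pos: [0.6408, 0.2598, 0.1708]
per row t [-0.0005 -0.      0.0274] norm mm 20.6 | total w [-0.0002 -0.0011 -0.001 ] [-0.02 -0.13 -0.12] | t 21.75 gap 0.058950377675753333 F [ 1.1  1.  -1.1]
```

```bash
python3 -m handwheel '[{"tx":-0.002,"ty":0,"tz":0.03,"wx":0,"wy":0,"wz":0,"gripper":40},{"tx":0,"ty":0,"tz":0.03,"wx":0,"wy":0,"wz":0,"gripper":40},{"tx":0,"ty":0,"tz":0.025,"wx":0,"wy":0,"wz":0,"gripper":40},{"tx":0,"ty":0,"tz":0.015,"wx":0,"wy":0,"wz":0,"gripper":40},{"tx":0,"ty":0,"tz":0.01,"wx":0,"wy":0,"wz":0,"gripper":40},{"tx":0,"ty":0,"tz":0,"wx":0,"wy":0,"wz":0,"gripper":40},{"tx":0,"ty":0,"tz":0,"wx":0,"wy":0,"wz":0,"gripper":40}]'|grep -E "pos|cont"
for i in 1 2; do python3 -m handwheel '[{"tx":0,"ty":0,"tz":0.001,"wx":0,"wy":0,"wz":0,"gripper":40},{"tx":0,"ty":0,"tz":0,"wx":0,"wy":0,"wz":0,"gripper":40}]' | grep -E "pos|contact"; done
```

```text
eef_pos: [0.6434, 0.2606, 0.0903]
contact_force: [0.4, 0.3, -0.1]
eef_pos: [0.6433, 0.2606, 0.0895]
contact_force: [-0.1, 0.3, -1.6]
eef_pos: [0.643, 0.2605, 0.0883]
contact_force: [-0.3, -0.3, -0.5]
```

```bash
for i in 1 2 ; do python3 -m handwheel '[{"tx":0,"ty":0,"tz":0.001,"wx":0,"wy":0,"wz":0,"gripper":40},{"tx":0,"ty":0,"tz":0,"wx":0,"wy":0,"wz":0,"gripper":40}]' | grep -E "pos|contact"; done
python3 -m handwheel '[{"tx":0,"ty":0,"tz":0,"wx":0,"wy":0,"wz":0,"gripper":80},{"tx":0,"ty":0,"tz":0,"wx":0,"wy":0,"wz":0,"gripper":80},{"tx":0,"ty":0,"tz":0,"wx":0,"wy":0,"wz":0,"gripper":80},{"tx":0,"ty":0,"tz":-0.03,"wx":0,"wy":0,"wz":0,"gripper":80},{"tx":0,"ty":0,"tz":-0.045,"wx":0,"wy":0,"wz":0,"gripper":80},{"tx":0,"ty":0,"tz":-0.03,"wx":0,"wy":0,"wz":0,"gripper":80},{"tx":0,"ty":0,"tz":0,"wx":0,"wy":0,"wz":0,"gripper":80},{"tx":0,"ty":0,"tz":0,"wx":0,"wy":0,"wz":0,"gripper":80}]' | grep -E "pos|contact"
python3 shot.py w10;python3 go.py .4195 .182 .14 4.4 6
python3 - <<'E'
from h import *
import pickle
s,p,d=pickle.load(open("w10.pkl","rb"));C=cam("wrist",s);P=cloud(d,*C);z=P[...,2]
k=(z>.025)&(z<.055)&(abs(P[...,1]-.26)<.06)&(d>0)&(P[...,0]>.5)&(P[...,0]<.72)
n,l,st,ce=cv2.connectedComponentsWithStats(k.astype(np.uint8));k=l==1+np.argmax(st[1:,4]);print("cork",rect(P[k]),np.median(z[k]))
E
```

```text
eef_pos: [0.643, 0.2606, 0.0878]
contact_force: [-2.1, 0.0, 3.0]
eef_pos: [0.643, 0.2606, 0.0878]
contact_force: [-2.6, 0.1, 8.7]
eef_pos: [0.6432, 0.2606, 0.1657]
contact_force: [-1.6, -0.7, -0.9]
[0.64321449 0.26059357 0.16570444] [ 3.14143409e+00  9.23567905e-04 -2.90932640e+00] [0.38 0.56 0.01 1.02 0.   0.15]
per row t [ 0.0522 -0.0055  0.0055] norm mm 39.6 | total w [-0.0001 -0.0005  0.0742] [-0.01 -0.06  8.91] | t 24.1 gap 0.0803199108719255 F [-0.8 -0.2 -1. ]
cork (array([640.9, 260. ]), 110, 62, 13.5) 0.04435505104719875
```

View pics/w10.png

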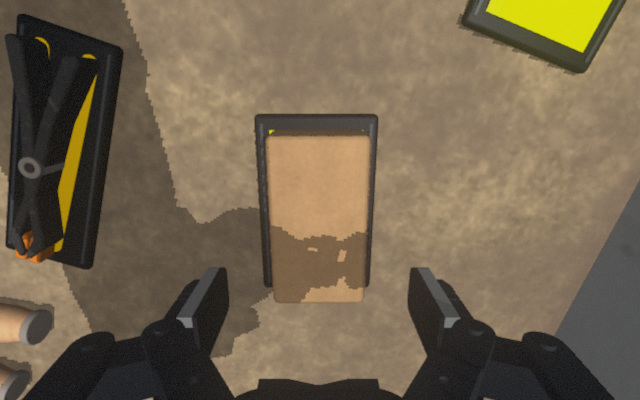

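The cork block reads (640.9, 260.0) at 13.5° on a mat at (642.8, 259.6) and 13.3°, so it's good. The bit case is last.

```bash
python3 -m handwheel '[{"tx":0.0522,"ty":-0.0055,"tz":0.0055,"wx":0,"wy":0,"wz":0,"gripper":85},{"tx":0.0522,"ty":-0.0055,"tz":0.0055,"wx":0,"wy":0,"wz":0,"gripper":85},{"tx":0.0522,"ty":-0.0055,"tz":0.0055,"wx":0,"wy":0,"wz":0,"gripper":85},{"tx":0.0522,"ty":-0.0055,"tz":0.0055,"wx":0,"wy":0,"wz":0,"gripper":85},{"tx":0.0522,"ty":-0.0055,"tz":0.0055,"wx":0,"wy":0,"wz":0,"gripper":85},{"tx":0.0522,"ty":-0.0055,"tz":0.0055,"wx":0,"wy":0,"wz":0,"gripper":85},{"tx":0,"ty":0,"tz":0,"wx":0,"wy":0,"wz":0.0371,"gripper":85},{"tx":0,"ty":0,"tz":0,"wx":0,"wy":0,"wz":0.0371,"gripper":85}]' | grep pos
python3 -m handwheel '[{"tx":0,"ty":0,"tz":0,"wx":0,"wy":0,"wz":0,"gripper":85},{"tx":0,"ty":0,"tz":0,"wx":0,"wy":0,"wz":0,"gripper":85},{"tx":0,"ty":0,"tz":0,"wx":0,"wy":0,"wz":0,"gripper":85}]' | grep pos
python3 shot.py w11; python3 go.py .4195 .182 .08 4.4 4
python3 - <<'E'
from h import *
import pickle
s,p,d=pickle.load(open("w11.pkl","rb"));C=cam("wrist",s);P=cloud(d,*C);z=P[...,2]
k=(z>.033)&(z<.047)&(abs(P[...,1]-.182)<.06)&(d>0)&(P[...,0]>.325)&(P[...,0]<.53)
n,l,st,ce=cv2.connectedComponentsWithStats(k.astype(np.uint8));k=l==1+np.argmax(st[1:,4]);print("case",rect(P[k]),np.median(z[k]))
E
```

```text
eef_pos: [0.4174, 0.1813, 0.1391]
eef_pos: [0.42, 0.1822, 0.1402]
[0.41995371 0.18224158 0.14020208] [-3.14124842e+00 -8.82916946e-04 -3.06355139e+00] [ 0.41  0.19 -0.62  0.77 -0.    0.33]
per row t [ 0.0002 -0.0001  0.0201] norm mm 15.1 | total w [-0.0001 -0.0003  0.0005] [-0.01 -0.04  0.06] | t 25.25 gap 0.08502819837630755 F [0.2 0.1 0.3]
case (array([418.2, 183.4]), 159, 66, 4.6) 0.04028628848963693
```

View pics/w11.png

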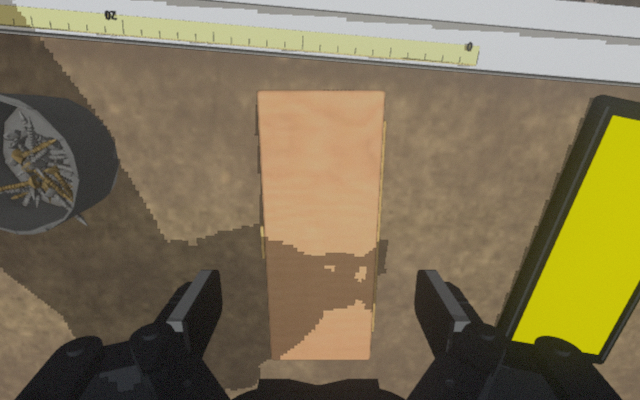

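The pale case lies centred between the fingers at (320,225). Descend and grip.

```bash
python3 -m handwheel '[{"tx":0,"ty":0,"tz":0.0201,"wx":0,"wy":0,"wz":0,"gripper":85},{"tx":0,"ty":0,"tz":0.0201,"wx":0,"wy":0,"wz":0,"gripper":85},{"tx":0,"ty":0,"tz":0.0201,"wx":0,"wy":0,"wz":0,"gripper":85},{"tx":0,"ty":0,"tz":0.0201,"wx":0,"wy":0,"wz":0,"gripper":85},{"tx":0,"ty":0,"tz":0,"wx":0,"wy":0,"wz":0,"gripper":85},{"tx":0,"ty":0,"tz":0,"wx":0,"wy":0,"wz":0,"gripper":85}]'|grep -E "pos|cont"
python3 -m handwheel '[{"tx":0,"ty":0,"tz":0,"wx":0,"wy":0,"wz":0,"gripper":40},{"tx":0,"ty":0,"tz":0,"wx":0,"wy":0,"wz":0,"gripper":40},{"tx":0,"ty":0,"tz":0,"wx":0,"wy":0,"wz":0,"gripper":40},{"tx":0,"ty":0,"tz":0,"wx":0,"wy":0,"wz":0,"gripper":40},{"tx":0,"ty":0,"tz":0,"wx":0,"wy":0,"wz":0,"gripper":40}]'
python3 -m handwheel '[{"tx":0,"ty":0,"tz":-0.015,"wx":0,"wy":0,"wz":0,"gripper":40},{"tx":0,"ty":0,"tz":-0.03,"wx":0,"wy":0,"wz":0,"gripper":40},{"tx":0,"ty":0,"tz":-0.03,"wx":0,"wy":0,"wz":0,"gripper":40},{"tx":0,"ty":0,"tz":-0.015,"wx":0,"wy":0,"wz":0,"gripper":40},{"tx":0,"ty":0,"tz":0,"wx":0,"wy":0,"wz":0,"gripper":40},{"tx":0,"ty":0,"tz":0,"wx":0,"wy":0,"wz":0,"gripper":40}]'
python3 go.py .422 .371 .15 -6.3 6
```

```text
eef_pos: [0.42, 0.1823, 0.0804]
contact_force: [0.0, -0.0, -0.1]
time: 26.35
eef_pos: [0.4208, 0.1829, 0.0815]
tcp_rot: [3.141, 0.002, -3.065]
contact_force: [-0.3, 0.8, 5.4]
finger_gap: 0.0609
grip_force: 65.9
time: 26.95
eef_pos: [0.4198, 0.1822, 0.1476]
tcp_rot: [-3.141, -0.0, -3.065]
contact_force: [-0.2, -0.0, -4.5]
finger_gap: 0.0608
grip_force: 67.4
per row t [-0.0037  0.0418 -0.0005] norm mm 31.5 | total w [-0.0001 -0.      0.0892] [-1.00e-02 -0.00e+00  1.07e+01] | t 26.95 gap 0.06080131081090933 F [-0.2 -0.  -4.5]
```

```bash
python3 -m handwheel '[{"tx":-0.002,"ty":0.0209,"tz":0,"wx":0,"wy":0,"wz":0,"gripper":40},{"tx":-0.0037,"ty":0.0418,"tz":0,"wx":0,"wy":0,"wz":0,"gripper":40},{"tx":-0.0037,"ty":0.0418,"tz":0,"wx":0,"wy":0,"wz":0,"gripper":40},{"tx":-0.0037,"ty":0.0418,"tz":0,"wx":0,"wy":0,"wz":0,"gripper":40},{"tx":-0.0037,"ty":0.0418,"tz":0,"wx":0,"wy":0,"wz":0,"gripper":40},{"tx":-0.0037,"ty":0.0418,"tz":0,"wx":0,"wy":0,"wz":0,"gripper":40},{"tx":-0.0037,"ty":0.0209,"tz":0,"wx":0,"wy":0,"wz":0,"gripper":40}]'|grep pos
python3 -m handwheel '[{"tx":0,"ty":0,"tz":0,"wx":0,"wy":0,"wz":0.0446,"gripper":40},{"tx":0,"ty":0,"tz":0,"wx":0,"wy":0,"wz":0.0446,"gripper":40},{"tx":0,"ty":0,"tz":0,"wx":0,"wy":0,"wz":0,"gripper":40},{"tx":0,"ty":0,"tz":0,"wx":0,"wy":0,"wz":0,"gripper":40},{"tx":0,"ty":0,"tz":0,"wx":0,"wy":0,"wz":0,"gripper":40}]'|grep pos
python3 go.py .4235 .371 .091 -6.3 4
```

```text
eef_pos: [0.423, 0.3731, 0.1464]
eef_pos: [0.4236, 0.3708, 0.1474]
per row t [0.     0.0001 0.0188] norm mm 14.1 | total w [-0.0004 -0.0003  0.0006] [-0.04 -0.03  0.07] | t 28.15 gap 0.06116696582679334 F [ 0.3 -0.2 -4.4]
```

```bash
python3 -m handwheel '[{"tx":0,"ty":0,"tz":0.02,"wx":0,"wy":0,"wz":0,"gripper":40},{"tx":0,"ty":0,"tz":0.02,"wx":0,"wy":0,"wz":0,"gripper":40},{"tx":0,"ty":0,"tz":0.018,"wx":0,"wy":0,"wz":0,"gripper":40},{"tx":0,"ty":0,"tz":0.011,"wx":0,"wy":0,"wz":0,"gripper":40},{"tx":0,"ty":0,"tz":0.005,"wx":0,"wy":0,"wz":0,"gripper":40},{"tx":0,"ty":0,"tz":0,"wx":0,"wy":0,"wz":0,"gripper":40},{"tx":0,"ty":0,"tz":0,"wx":0,"wy":0,"wz":0,"gripper":40}]'|grep -E "pos|cont"
for i in 1 2 3; do python3 -m handwheel '[{"tx":0,"ty":0,"tz":0.001,"wx":0,"wy":0,"wz":0,"gripper":40},{"tx":0,"ty":0,"tz":0,"wx":0,"wy":0,"wz":0,"gripper":40}]' | grep -E "pos|contact"; done
```

```text
eef_pos: [0.424, 0.3715, 0.0928]
contact_force: [0.4, -0.5, -3.5]
eef_pos: [0.424, 0.3715, 0.0921]
contact_force: [0.4, -0.2, -4.3]
eef_pos: [0.4238, 0.3713, 0.091]
contact_force: [-0.4, -0.7, -4.7]
eef_pos: [0.4237, 0.3712, 0.0901]
contact_force: [-0.1, -0.7, -4.6]
```

```bash
for i in 1 2 ; do python3 -m handwheel '[{"tx":0,"ty":0,"tz":0.001,"wx":0,"wy":0,"wz":0,"gripper":40},{"tx":0,"ty":0,"tz":0,"wx":0,"wy":0,"wz":0,"gripper":40}]' | grep -E "pos|contact"; done
python3 -m handwheel '[{"tx":0,"ty":0,"tz":0,"wx":0,"wy":0,"wz":0,"gripper":85},{"tx":0,"ty":0,"tz":0,"wx":0,"wy":0,"wz":0,"gripper":85},{"tx":0,"ty":0,"tz":0,"wx":0,"wy":0,"wz":0,"gripper":85},{"tx":0,"ty":0,"tz":-0.03,"wx":0,"wy":0,"wz":0,"gripper":85},{"tx":0,"ty":0,"tz":-0.06,"wx":0,"wy":0,"wz":0,"gripper":85},{"tx":0,"ty":0,"tz":-0.06,"wx":0,"wy":0,"wz":0,"gripper":85},{"tx":0,"ty":0,"tz":0,"wx":0,"wy":0,"wz":0,"gripper":85},{"tx":0,"ty":0,"tz":0,"wx":0,"wy":0,"wz":0,"gripper":85}]' | grep -E "pos|contact"
python3 shot.py w12
python3 - <<'E'
from h import *
import pickle
s,p,d=pickle.load(open("w12.pkl","rb"));C=cam("wrist",s);P=cloud(d,*C);z=P[...,2]
k=(z>.038)&(z<.056)&(abs(P[...,1]-.371)<.07)&(d>0)&(P[...,0]>.325)&(P[...,0]<.53)
n,l,st,ce=cv2.connectedComponentsWithStats(k.astype(np.uint8));k=l==1+np.argmax(st[1:,4]);print("case",rect(P[k]),np.median(z[k]))
p,d=grab_frame("top");cv2.imwrite("pics/t2.png",cv2.resize(p[140:255,160:420,::-1],None,fx=3,fy=3,interpolation=2))
E
```

```text
eef_pos: [0.4237, 0.3713, 0.0896]
contact_force: [-0.9, -0.2, -1.0]
eef_pos: [0.4237, 0.3713, 0.0896]
contact_force: [-2.8, -2.4, 5.8]
eef_pos: [0.4245, 0.372, 0.2024]
contact_force: [0.5, -0.6, -1.0]
[0.42452416 0.37196021 0.20243536] [3.13920574e+00 2.24321502e-03 3.03165676e+00] [ 0.72  0.31 -0.3   0.97 -0.    0.83]
case (array([421.8, 372.3]), 160, 67, -6.2) 0.04828318697521075
```

View pics/w12.png

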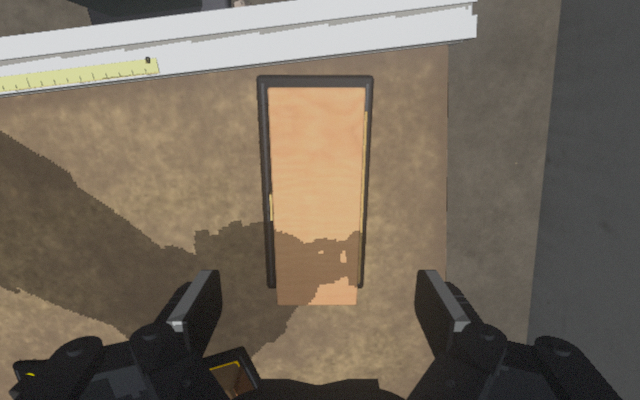

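View pics/t2.png

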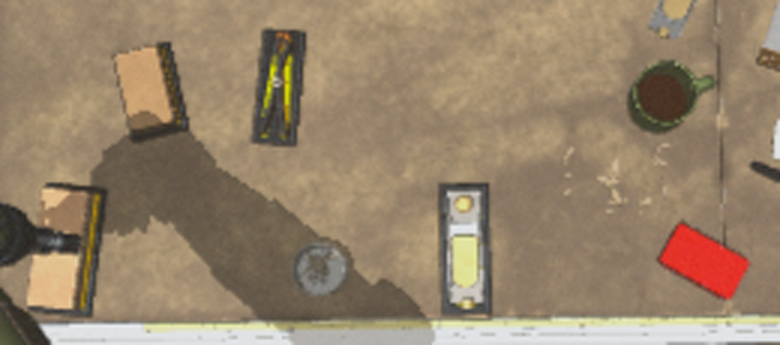

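The case reads (421.8, 372.3) at -6.2°, against its mat at (422.7, 370.9) and -6.3°. All four tools lie on their own mats, the tin and mug haven't moved, and the gripper is clear. Handing in.

```bash
python3 -c "
from station import *
print(job_done())"
```

```text
the job is handed in; nothing more can be done
None
```

All four tools are on their own mats (plane, cork block and bit case measured within about 2 mm of centre, clamp checked at its handle end), the tin and mug were not touched, and the job was handed in at about 31 s; no verdict came back.

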